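# Set the polisher's speed dial and start it

### The job

On the bench polisher with the dark-red sanding disc, press a fingertip on the knurled speed dial and turn it clockwise until it clicks into the detent where its white pointer line stands at the orange mark, and take the finger off. Then push that machine's green start button right down and let it come up again; do not press it before the dial is set. Leave the other polisher's controls alone, and do not lift or shift any of the loose things.

Things in the scene. Friction and masses are not known exactly. Their poses are not given: they have to be found in the camera images.
- polisher_red: bench polisher with a dark-red sanding disc, fixed: grey box 300 (its x) x 200 (its y) x 80 high, origin under its centre, controls at its -x end on a light grey panel. In its frame: dial axis at x -85, y +30; green start button at x -85, y -65; 125 mm disc at x +62, y 0, top at z 101. The two polishers differ only in disc colour and swap sides.
- dial_red_top (a point): centre of the dial's flat top on the red-disc polisher, 108 mm above the table. Black disc 92 in diameter, 20 thick, ribbed rubber, upright axis, too wide to grip. Its top can be pressed and rubbed, best 25 to 38 mm from the axis. Sprung: it sinks up to 6 mm, from about 2 N, plus 1.5 N per mm. The point sinks with it but does not turn with it.
- dial_red (a joint): angle of that dial, rad, growing clockwise from above, -0.1 to 1.6. Detents: 0, 0.5, 1.0 (large orange mark), 1.5; the others have small black marks, 55 mm from the axis. At 0 the white pointer points 1.0 rad anticlockwise of the polisher's +x. Starts at or near one of the first two. Turning takes up to 0.06 N m; let go, it snaps into the nearest detent.
- start_red_top (a point): centre of the top of the green start button (30 mm in diameter) on the red-disc polisher; pressed straight down.
- start_red (a joint): how far that button is down, in m: 0 up, 0.006 fully down, which takes 5 N; springs back.
- polisher_yellow: bench polisher with a pale yellow sanding disc, fixed: grey box 300 (its x) x 200 (its y) x 80 high, origin under its centre, controls at its -x end on a light grey panel. In its frame: dial axis at x -85, y +30; green start button at x -85, y -65; 125 mm disc at x +62, y 0, top at z 101. The two polishers differ only in disc colour and swap sides.
- dial_yellow (a joint): angle of the dial on the yellow-disc polisher, same kind as dial_red; it stands at its first detent, 0, and must stay there.
- start_yellow (a joint): how far the start button on the yellow-disc polisher is down, in m; must not be pressed.
- carton_red: loose open yellow carton, 145 x 145 x 65, holding dark-red discs; origin at the centre of its underside. Leave alone.
- carton_yellow: loose open yellow carton, 145 x 145 x 65, holding pale yellow discs; origin at the centre of its underside. Leave alone.
- shackle: loose steel shackle with a red pin, about 66 x 56 x 15, lying flat; origin on its underside. Leave alone.
- anchor_bolt: loose steel anchor bolt with a nut, 100 long and 19 wide, lying along its x; origin under its middle. Leave alone.
- screw_jar: loose jar with a blue cap, 64 in diameter and 85 high; origin at the centre of its underside. Leave alone.
- screwdriver: loose screwdriver lying along its x; origin under it. Leave alone.
- spacer: loose upright brass spacer, 22 in diameter and 26 high, standing on top of the red-disc polisher at the edge of its panel; origin at the centre of its underside. Leave it standing.

How it is judged:
On the way, in this order (a step that is already met when the one before it is completed fails the run):
1. the red-disc polisher's dial stands in the orange detent, with the finger off it (value of joint dial_red between 0.88 and 1.12 rad and contact force between dial_red and the fingers below 0.2 N), for 0.2 s.
2. its green start button is pushed down (value of joint start_red above 0.0045 m), for 0.05 s.
At the end, for the whole second after the job is handed in: red-disc polisher: dial at rest in the orange detent (0.88 to 1.12 rad), start button pressed after that and up again; yellow-disc polisher's dial below 0.15 rad and its button up; every loose thing within 20 mm of its start, the spacer upright (value of joint dial_red between 0.88 and 1.12 rad and value of joint each of start_red, start_yellow below 0.0015 m and value of joint dial_yellow below 0.15 rad and distance of each of carton_red, carton_yellow, shackle, anchor_bolt, screw_jar, screwdriver, spacer from where it was at the start of the episode below 0.02 m and angle between spacer's own z axis and vertical below 0.2 rad); the robot touches nothing.
It fails at once if the start button is pressed while the dial is off the orange detent (value of joint start_red above 0.003 m and not (value of joint dial_red between 0.88 and 1.12 rad)).
It fails at once if the other polisher's dial is turned or its button pressed (value of joint dial_yellow above 0.2 rad or value of joint start_yellow above 0.003 m).
It fails at once if a loose thing is lifted or shifted by more than 20 mm, or the spacer knocked over (distance of any of carton_red, carton_yellow, shackle, anchor_bolt, screw_jar, screwdriver, spacer from where it was at the start of the episode above 0.02 m or angle between spacer's own z axis and vertical above 0.5 rad).
It also fails if it takes over 42 s, if anything falls off the work surface, if the arm or the gripper's body presses on something with over 40 N, if the wrist force passes 120 N, or if a joint passes its speed limit or range.

### The arm

A 6-joint arm with a two-finger parallel gripper is mounted at the origin on the work surface. World frame = base frame: x ahead of the robot, y to its left, z up, the work surface at z = 0. Lengths are in m, angles in rad, forces in N, time in s.
With the tool pointing down it reaches from about 0.35 to 0.875 m from the base axis. Payload 15.5 kg.
Tool frame: the origin (TCP) lies on the centre line of the jaws, within the pads' length; the fingertips stand 14 mm ahead of it and the grasp point (between the pads) lies 5 mm behind it; x points along the fingers, y is the direction in which the jaws open and shut, and the axes are right-handed (so a half turn about x gives the same grasp; the last joint's range is limited). The gripper opens to 85 mm and grips with 20 to 120 N. Pads are 22 mm wide; open, the fingers measure 114 mm over their backs; the gripper's body (76 mm by 85 mm) begins 54 mm behind the grasp point. The pads swing forward as they close: fully open they stand 13 mm farther back than shut.
Start: joints at [1.177, 0.494, 1.345, -0, 1.302, -0.096], TCP at [0.183, 0.597, 0.245] pointing down, gripper open.
Joint ranges: [-2.91, 2.91], [-0.82, 2.16], [0.22, 2.67], [-1.22, 4.37], [0.12, 2.79], [-3.08, 3.08]. Speed limits (rad/s): [1.89, 1.89, 2.57, 3.01, 3.01, 3.01].

### API

Orientations are given as a unit quaternion [w, x, y, z].
In Python, from rig import env gives the robot as it stands.
- The arm moves only by the tool drive_tool, never from a script. Its argument "series" is a list of rows, each an object with "xyz": the shift along the tool's x, y, z in m, a list of three; "dr": the turn, a rotation vector about the tool's x, y, z in rad, a list of three. A call has exactly 5 rows; each row is the pose to reach, as a shift and turn from the pose measured when the call began, along the tool's axes at that moment; what a row does not reach only later rows make up. A row lasts 1/8 s, in which the tool goes at most 62.5 mm and 10.7 degrees, less where a joint would pass 70% of its speed; a pose out of reach is approached as far as the arm can. A call with a gripper value outside its range is refused whole. "grip" is the gripper command: -1 is fully open, 1 is shut, values between are in proportion, set as the call begins (left out, the last holds). The fingers move at their own pace and stop on an object; "grip_force" is the grip in N (left out, the last holds). Time passes only in rows, so rows that repeat a pose let the fingers close, or fill a call up. It gives the time, the measured TCP pose, the force and the opening at its end, in the units of the state.
- env.sense(): the state, without advancing time (a new reading comes with each control period).
- env.snapshot(name): name is "scene" or "top"; returns the picture (420x560x3 uint8, red, green, blue); there is no depth.
- env.get_calibration(name): a dict with "vertical_fov" (degrees; the focal length in pixels is half the picture's height over the tangent of half this angle, whatever the lens; pixels are square), "cx", "cy" (the principal point, pixels), "camera_from_world" (4x4, takes a point from world to camera coordinates). Camera axes: x right, y down, z forward; pixel columns grow to the right and rows downward; lengths in m; the calibration is good to about 2 mm. A picture is of the moment at which its call begins. get_calibration takes no time and is no camera call.
- env.close_job(): hands the job in, once; it reports no verdict.
Trained networks look in the newest picture that a camera, given by its name, has taken for a name from the list of things; names that differ only in an ending like _2 or _b are one class to them, and where a whole thing is asked for, a point or a joint stands for the part that bears it (a point fixed in the world has none). Each returns a list of dicts, best first, with "score" (0 to 1); they miss things now and then, are a little off and sometimes report something else, mostly with a low value. They report only what shows in the picture. A call takes as long as a camera call.
- env.boxes_of(camera, target): "centre" ([column, row] in pixels, amid what is visible of it).
- env.landmark_of(camera, target): "centre" ([column, row] in pixels: a listed point, or the origin of a listed thing).
The state is a dict: "time": time; "joint_pos": joint angles; "joint_vel": joint speeds; "tau": joint torques, N m; "eef_pos": TCP position; "eef_rot": TCP orientation; "contact_force": force on the tool from outside, world axes, zero at the start; "wrist_torque": the same for the moment, N m; "grip_width": finger opening in m.
Only numpy, scipy, OpenCV 4.12 (cv2) and the standard library are available. Lean on these libraries where they do the work, as an engineer would, in place of code of your own. Each camera call takes 0.05 s, during which the arm holds its last target.

## Working session

There is one attempt and no reset: what is moved stays moved. The work goes in short steps, Python scripts to look and compute and a tool call to move; the robot and the scene stay as the last step left them, time stands still between calls to the robot, and variables do not carry over. Pictures are saved under pics/ and viewed, and the job is handed in when it is done.

Besides the shell and the picture viewer there is one more tool, called as a command line: name --argument value ..., lists and objects as JSON in quotes. drive_tool: Moves the arm, as the interface text tells. Its arguments: {"type":"object","properties":{"series":{"type":"array","items":{"type":"object","properties":{"xyz":{"type":"array","items":{"type":"number"}},"dr":{"type":"array","items":{"type":"number"}}}}},"grip":{"type":"number"},"grip_force":{"type":"number"}},"required":["series"]}

```bash
mkdir -p pics; ls; python3 - <<'E'
from rig import env
import cv2,json
s=env.sense();print(s)
for n in("scene","top"):
    im=env.snapshot(n);cv2.imwrite(f"pics/{n}0.png",im[:,:,::-1])
    c=env.get_calibration(n);print(n,c)
    for t in("dial_red_top","start_red_top","polisher_red","polisher_yellow","spacer"):
        print(t,env.landmark_of(n,t)[:3])
print(env.sense()["time"])
E
```

```text
pics
{'time': 0.0, 'joint_pos': array([ 1.17747970e+00,  4.94186344e-01,  1.34611432e+00,  2.94101345e-05,
        1.30250285e+00, -9.55368566e-02]), 'joint_vel': array([-0.0001822 ,  0.00210504, -0.00112852,  0.0011244 ,  0.00054677,
       -0.00121905]), 'tau': array([ 4.51824177e-03, -8.82172537e+01, -3.83890522e+01,  3.07550799e-04,
        9.75792180e-03,  7.48090724e-05]), 'eef_pos': array([0.18325565, 0.59718092, 0.24470397]), 'eef_rot': array([ 0.69916974,  0.10448225,  0.6993964 , -0.10530816]), 'contact_force': array([ 0.55769713, -0.84008414, -0.36358675]), 'wrist_torque': array([ 0.04107456, -0.00530994, -0.02516303]), 'grip_width': 0.0852942206147088}
scene {'vertical_fov': 48.00864418568292, 'cx': 273.8321250448514, 'cy': 203.23268882364636, 'camera_from_world': array([[-0.32520433,  0.94560089,  0.00900544,  0.15550924],
       [ 0.76247205,  0.26783316, -0.58898368, -0.28196017],
       [-0.55935544, -0.18467364, -0.80809475,  1.74395604],
       [ 0.        ,  0.        ,  0.        ,  1.        ]])}
dial_red_top []
start_red_top [{'centre': [299.8, 242.4], 'score': 0.64}]
polisher_red [{'centre': [312.5, 291.2], 'score': 0.63}]
polisher_yellow [{'centre': [194.4, 246.1], 'score': 0.66}]
spacer [{'centre': [292.6, 270.2], 'score': 0.58}]
top {'vertical_fov': 56.20252742500106, 'cx': 276.1345553723121, 'cy': 215.0862590028064, 'camera_from_world': array([[-0.01984102, -0.9993408 , -0.0304023 ,  0.0275241 ],
       [-0.98039553,  0.02540923, -0.19539441,  0.45269029],
       [ 0.1960381 ,  0.02592945, -0.9802534 ,  1.08011213],
       [ 0.        ,  0.        ,  0.        ,  1.        ]])}
dial_red_top [{'centre': [208.7, 177.4], 'score': 0.9}]
start_red_top [{'centre': [242.4, 174.1], 'score': 0.66}]
polisher_red [{'centre': [225.4, 159.3], 'score': 0.74}]
polisher_yellow [{'centre': [350.7, 166.9], 'score': 0.8}]
spacer [{'centre': [243.2, 152.1], 'score': 0.41}]
0.6
```

View pics/scene0.png

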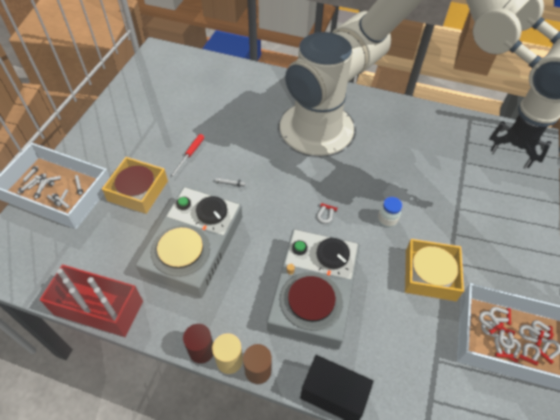

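View pics/top0.png

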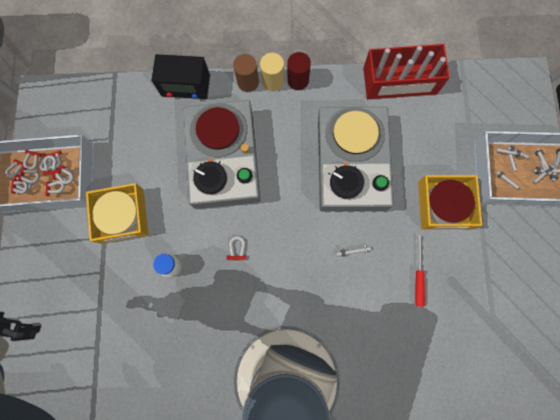

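The red polisher is the left one in the top view (dial at about (209,178), button (244,175), spacer (245,148)), and the right one in the scene view. I'll compute positions and zoom in on the dial.

```bash
cat > h.py <<'E'
import numpy as np,cv2
from rig import env
def K(n):
    c=env.get_calibration(n);f=210/np.tan(np.radians(c["vertical_fov"]/2));return c,f
def ray(n,uv,z):
    c,f=K(n);T=c["camera_from_world"];R=T[:3,:3];o=-R.T@T[:3,3]
    d=R.T@np.array([(uv[0]-c["cx"])/f,(uv[1]-c["cy"])/f,1]);return o+d*(z-o[2])/d[2]
def proj(n,p):
    c,f=K(n);T=c["camera_from_world"];q=T[:3,:3]@np.array(p)+T[:3,3];return np.array([c["cx"]+f*q[0]/q[2],c["cy"]+f*q[1]/q[2]])
E
python3 - <<'E'
from h import *
print("dial",ray("top",(208.7,177.4),.108),"btn top",ray("top",(243.5,175),.09),ray("top",(242.4,174.1),.09),"btn scene",ray("scene",(299.8,247),.09))
print("dial scene",ray("scene",(333,252),.108),"spacer top",ray("top",(245,147),.106),ray("scene",(291,267),.106))
print("org",ray("top",(225.4,159.3),0),ray("scene",(312.5,291.2),0))
print("disc",ray("top",(218,128),.101),ray("scene",(312,298),.101))
print("yorg",ray("top",(350.7,166.9),0))
a=cv2.imread("pics/top0.png")[90:215,175:275];b=cv2.imread("pics/scene0.png")[220:345,260:370]
cv2.imwrite("pics/z1.png",np.hstack([cv2.resize(a,(400,500),interpolation=3),cv2.resize(b,(400,455),interpolation=3)[:455] if 0 else cv2.resize(b,(400,500),interpolation=3)]))
E
```

```text
dial [0.55170295 0.19991352 0.108     ] btn top [0.56138734 0.10538668 0.09      ] [0.5641113  0.10847717 0.09      ] btn scene [0.56447142 0.10660609 0.09      ]
dial scene [0.56000112 0.20045371 0.108     ] spacer top [0.6381157  0.09909659 0.106     ] [0.64193316 0.10458088 0.106     ]
org [0.6412853  0.17104383 0.        ] [0.64021363 0.1731238  0.        ]
disc [0.69981292 0.17667087 0.101     ] [0.70812524 0.18359661 0.101     ]
yorg [ 0.6054143 -0.210884   0.       ]
```

View pics/z1.png

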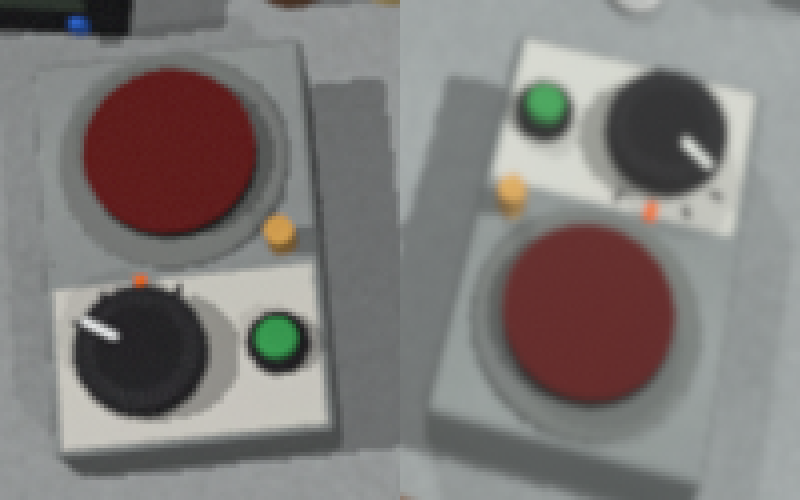

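```bash
python3 - <<'E'
from h import *
from scipy.optimize import least_squares
ob=[("top",(209.9,176.5),"d"),("top",(208.7,177.4),"d"),("top",(217.5,128),"s"),("top",(244.2,174.2),"b"),
("scene",(312.25,298.25),"s"),("scene",(333.7,252),"d"),("scene",(300.1,245.75),"b")]
L={"d":(-.085,.03),"s":(.062,0),"b":(-.085,-.065)};
def P(p,k):
    z={"d":.108,"s":.101,"b":p[3]}[k];c,s=np.cos(p[2]),np.sin(p[2]);x,y=L[k];return np.array([p[0]+c*x-s*y,p[1]+s*x+c*y,z])
f=lambda p:np.concatenate([proj(n,P(p,k))-uv for n,uv,k in ob])
r=least_squares(f,[.64,.17,.08,.095]);print(r.x,r.fun.reshape(-1,2).round(1))
for k in"dsb":print(k,P(r.x,k))
p=r.x;c,s=np.cos(p[2]),np.sin(p[2])
# pointer
a=ray("top",(175+118/4,90+338/4),.108)[:2];b=ray("top",(175+80/4,90+320/4),.108)[:2]
v=b-a;print("ptr angle rel", np.arctan2(v[1],v[0])-p[2], "tip-centre", np.arctan2(*(b-P(p,'d')[:2])[::-1])-p[2])
s_=env.sense();from scipy.spatial.transform import Rotation as Ro
q=s_["eef_rot"];R=Ro.from_quat([q[1],q[2],q[3],q[0]]).as_matrix();print(R.round(3))
E
```

```text
[0.64217238 0.17656974 0.08044333 0.09284663] [[-1.1 -0.3]
 [ 0.1 -1.2]
 [-1.2 -1.3]
 [-0.7  0.1]
 [-0.6 -1.9]
 [-0.5 -1.6]
 [-0.6  0. ]]
d [0.55503656 0.19964242 0.108     ]
s [0.70397188 0.18155185 0.101     ]
b [0.56267043 0.10494963 0.09284663]
ptr angle rel 1.0140716157314675 tip-centre 1.0319452995595255
[[-0.     0.293  0.956]
 [-0.     0.956 -0.293]
 [-1.    -0.    -0.   ]]
```

drive_tool --series '[{"xyz":[0,-0.03,0.052],"dr":[0,0,0]},{"xyz":[0,-0.06,0.104],"dr":[0,0,0]},{"xyz":[0,-0.09,0.156],"dr":[0,0,0]},{"xyz":[0,-0.12,0.208],"dr":[0,0,0]},{"xyz":[0,-0.15,0.26],"dr":[0,0,0]}]' --grip -0.18 --grip_force 30

```text
time: 1.23
eef_pos: [0.3891, 0.3763, 0.2455]
eef_rot: [0.699, 0.105, 0.699, -0.105]
contact_force: [1.4, 0.1, -1.2]
grip_width: 0.0502
```

drive_tool --series '[{"xyz":[0,-0.03,0.052],"dr":[0,0,0]},{"xyz":[0,-0.06,0.104],"dr":[0,0,0]},{"xyz":[0,-0.09,0.157],"dr":[0,0,0]},{"xyz":[0.03,-0.1205,0.2105],"dr":[0,0,0]},{"xyz":[0.05,-0.1205,0.2105],"dr":[0,0,0]}]'

```text
time: 1.85
eef_pos: [0.5574, 0.1966, 0.1947]
eef_rot: [0.7, 0.106, 0.699, -0.106]
contact_force: [-0.8, 1.3, 0.4]
grip_width: 0.0502
```

```bash
python3 - <<'E'
from h import *
s=env.sense();print(s["eef_pos"],s["contact_force"],s["joint_pos"].round(2))
ims=[]
for n,b in(("top",(170,150,100,100)),("scene",(260,170,120,120))):
    im=env.snapshot(n)[:,:,::-1];x,y,w,h=b;ims.append(cv2.resize(im[y-40:y-40+h,x:x+w] if n=="top" else im[y:y+h,x:x+w],(400,400),interpolation=3))
cv2.imwrite("pics/z2.png",np.hstack(ims))
E
```

```text
[0.55742524 0.19658358 0.1947438 ] [-0.7540385   1.26267476  0.43982806] [ 0.24  0.5   1.49 -0.    1.15 -1.03]
```

View pics/z2.png

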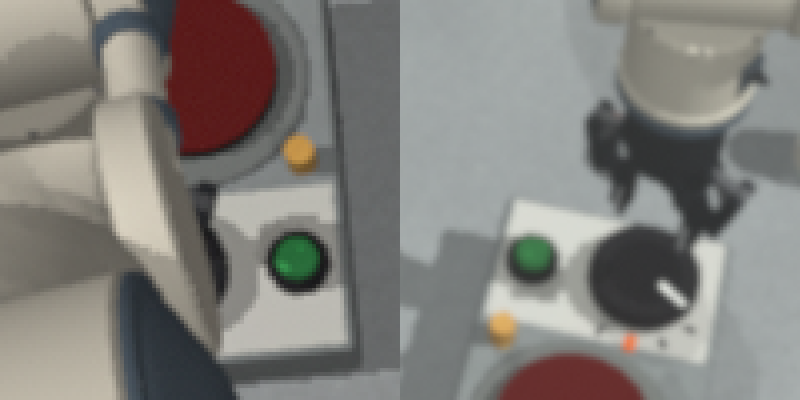

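drive_tool --series '[{"xyz":[0.015,0.001,-0.0015],"dr":[0,0,0]},{"xyz":[0.03,0.002,-0.003],"dr":[0,0,0]},{"xyz":[0.045,0.002,-0.003],"dr":[0,0,0]},{"xyz":[0.06,0.002,-0.003],"dr":[0,0,0]},{"xyz":[0.066,0.002,-0.003],"dr":[0,0,0]}]'

```text
time: 2.58
eef_pos: [0.5516, 0.2009, 0.1262]
eef_rot: [0.698, 0.105, 0.701, -0.106]
contact_force: [0.7, 0.1, 0.4]
grip_width: 0.0502
```

```bash
python3 - <<'E'
from h import *
s=env.sense();print(s["eef_pos"],s["contact_force"],s["joint_pos"].round(2))
im=env.snapshot("scene")[:,:,::-1]
cv2.imwrite("pics/z3.png",cv2.resize(im[190:310,260:380],(600,600),interpolation=3))
E
```

```text
[0.55156405 0.20086561 0.12618891] [0.676902   0.08235462 0.43630074] [ 0.25  0.58  1.57  0.    1.   -1.02]
```

View pics/z3.png

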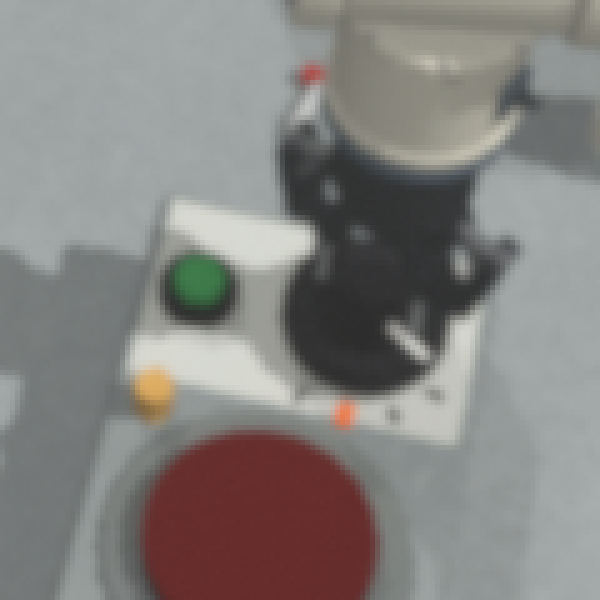

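drive_tool --series '[{"xyz":[0,0,0.003],"dr":[0,0,0]},{"xyz":[0.003,0,0.003],"dr":[0,0,0]},{"xyz":[0.005,0,0.003],"dr":[0,0,0]},{"xyz":[0.007,0,0.003],"dr":[0,0,0]},{"xyz":[0.007,0,0.003],"dr":[0,0,0]}]'

```text
time: 3.25
eef_pos: [0.5544, 0.1999, 0.1189]
eef_rot: [0.698, 0.105, 0.701, -0.106]
contact_force: [0.6, -0.7, 0.2]
grip_width: 0.0503
```

drive_tool --series '[{"xyz":[0.001,0,0],"dr":[0,0,0]},{"xyz":[0.002,0,0],"dr":[0,0,0]},{"xyz":[0.003,0,0],"dr":[0,0,0]},{"xyz":[0.004,0,0],"dr":[0,0,0]},{"xyz":[0.004,0,0],"dr":[0,0,0]}]'

```text
time: 3.88
eef_pos: [0.5545, 0.1999, 0.1152]
eef_rot: [0.698, 0.105, 0.701, -0.106]
contact_force: [-0.4, -0.7, 7.2]
grip_width: 0.0503
```

drive_tool --series '[{"xyz":[0.0005,0,0],"dr":[0.12,0,0]},{"xyz":[0.0005,0,0],"dr":[0.24,0,0]},{"xyz":[0.0005,0,0],"dr":[0.36,0,0]},{"xyz":[0.0005,0,0],"dr":[0.48,0,0]},{"xyz":[0.0005,0,0],"dr":[0.6,0,0]}]'

```text
time: 4.5
eef_pos: [0.5554, 0.2001, 0.1154]
eef_rot: [0.636, 0.308, 0.637, -0.309]
contact_force: [1.6, 0.5, 7.3]
grip_width: 0.0506
```

```bash
cat > look.py <<'E'
import sys
from h import *
s=env.sense();print(s["eef_pos"],s["contact_force"],s["wrist_torque"],s["joint_pos"].round(2))
im=env.snapshot("scene")[:,:,::-1]
cv2.imwrite("pics/%s.png"%sys.argv[1],cv2.resize(im[190:310,260:380],(600,600),interpolation=3))
E
python3 look.py z4
```

```text
[0.55539032 0.2001334  0.11539769] [1.57059617 0.47662252 7.27401481] [ 0.15566986 -0.35694051  0.12663555] [ 0.24  0.6   1.57  0.    0.98 -0.42]
```

View pics/z4.png

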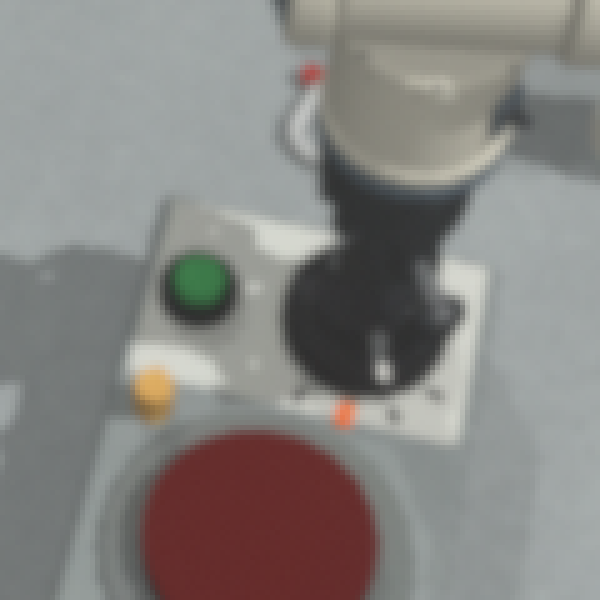

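The pointer has followed the fingers and now sits just past the second mark, about 0.6 rad. I'll turn it by the remaining 0.42.

drive_tool --series '[{"xyz":[0,0,0],"dr":[0.11,0,0]},{"xyz":[0,0,0],"dr":[0.22,0,0]},{"xyz":[0,0,0],"dr":[0.33,0,0]},{"xyz":[0,0,0],"dr":[0.42,0,0]},{"xyz":[0,0,0],"dr":[0.42,0,0]}]'

```text
time: 5.18
eef_pos: [0.5561, 0.2001, 0.1159]
eef_rot: [0.556, 0.437, 0.556, -0.437]
contact_force: [1.5, -1.9, 7.7]
grip_width: 0.0505
```

```bash
python3 look.py z5
```

```text
[0.5561027  0.20010225 0.11592907] [ 1.4941806  -1.90288727  7.68576544] [-0.32487863 -0.26733212  0.01207545] [ 0.24  0.6   1.57 -0.    0.98  0.01]
```

View pics/z5.png

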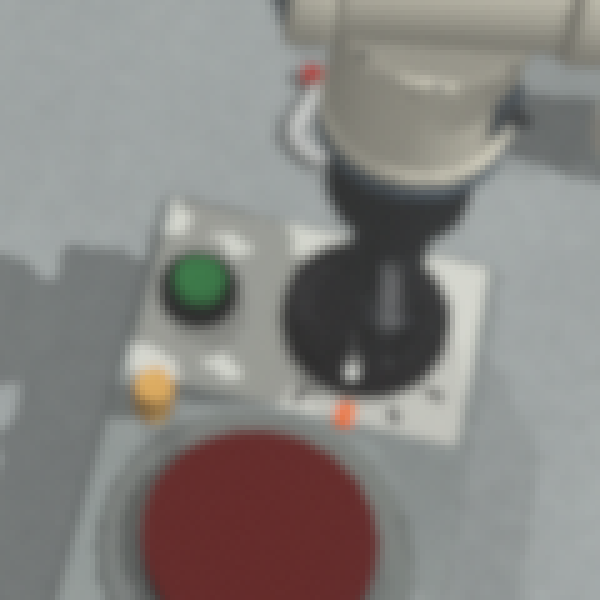

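The pointer, at (352,365) in the zoom, stands at the orange mark at (345,413). Now I'll lift straight up.

drive_tool --series '[{"xyz":[-0.01,0,0],"dr":[0,0,0]},{"xyz":[-0.03,0,0],"dr":[0,0,0]},{"xyz":[-0.05,0,0],"dr":[0,0,0]},{"xyz":[-0.06,0,0],"dr":[0,0,0]},{"xyz":[-0.06,0,0],"dr":[0,0,0]}]' --grip 1

```text
time: 5.85
eef_pos: [0.5563, 0.2001, 0.1764]
eef_rot: [0.557, 0.437, 0.556, -0.436]
contact_force: [0.6, -0.2, -0.7]
grip_width: -0.0
```

```bash
python3 look.py z6; python3 - <<'E'
from h import *
from scipy.spatial.transform import Rotation as Ro
s=env.sense();q=s["eef_rot"];R=Ro.from_quat([q[1],q[2],q[3],q[0]]).as_matrix();print(R.round(3))
print(R.T@(np.array([.5627,.105,s["eef_pos"][2]])-s["eef_pos"]))
print(env.landmark_of("scene","start_red_top"),env.landmark_of("scene","dial_red_top"))
E
```

```text
[0.55628705 0.20014457 0.17641303] [ 0.59250143 -0.19466482 -0.74668521] [-0.00858194 -0.00694024 -0.03607513] [ 0.24  0.52  1.51 -0.    1.11  0.  ]
[[-0.     0.971  0.238]
 [-0.     0.238 -0.971]
 [-1.    -0.001  0.   ]]
[ 2.55222862e-05 -1.60986840e-02  9.39496833e-02]
[{'centre': [298.7, 245.4], 'score': 0.57}] [{'centre': [432.0, 270.3], 'score': 0.7}, {'centre': [334.2, 250.6], 'score': 0.62}]
```

View pics/z6.png

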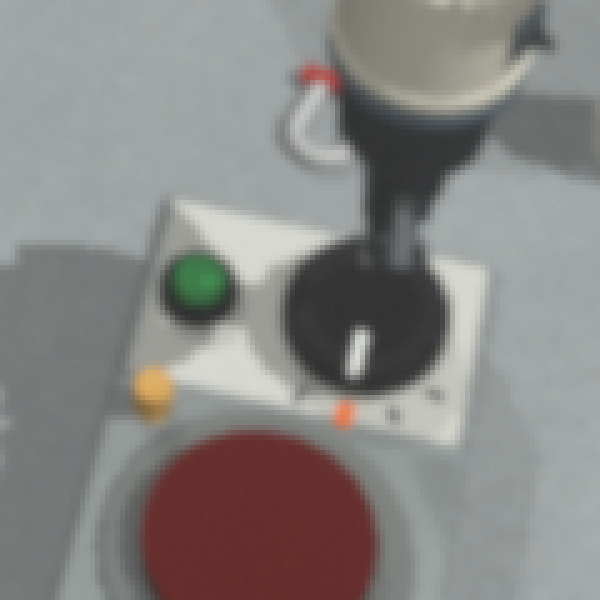

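drive_tool --series '[{"xyz":[0,-0.004,0.03],"dr":[0,0,0]},{"xyz":[0,-0.01,0.06],"dr":[0,0,0]},{"xyz":[0,-0.016,0.094],"dr":[0,0,0]},{"xyz":[0.02,-0.016,0.094],"dr":[0,0,0]},{"xyz":[0.04,-0.016,0.094],"dr":[0,0,0]}]'

```text
time: 6.62
eef_pos: [0.5623, 0.1043, 0.1342]
eef_rot: [0.556, 0.436, 0.557, -0.437]
contact_force: [-0.6, -0.5, -0.3]
grip_width: 0.0002
```

```bash
python3 look.py z7
```

```text
[0.56226352 0.10429516 0.13417869] [-0.56988025 -0.47706221 -0.27268315] [0.02471218 0.01703197 0.02275543] [ 0.08  0.55  1.6  -0.    0.99 -0.16]
```

View pics/z7.png

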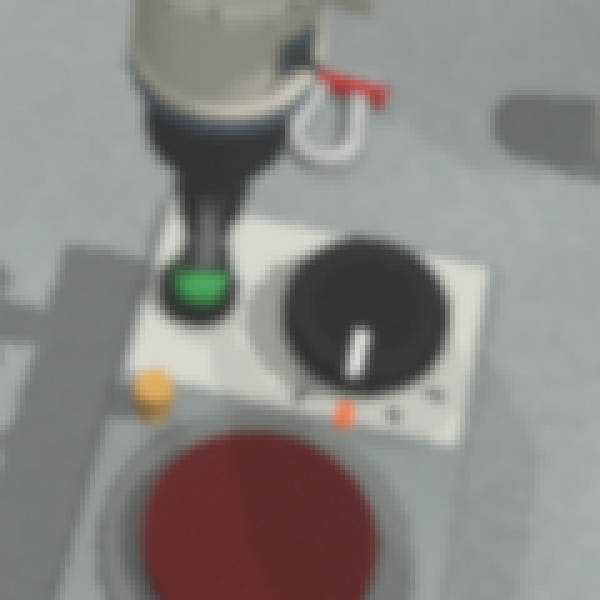

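drive_tool --series '[{"xyz":[0.01,0,0],"dr":[0,0,0]},{"xyz":[0.018,0,0],"dr":[0,0,0]},{"xyz":[0.022,0,0],"dr":[0,0,0]},{"xyz":[0.026,0,0],"dr":[0,0,0]},{"xyz":[0.026,0,0],"dr":[0,0,0]}]'

```text
time: 7.3
eef_pos: [0.5609, 0.1045, 0.1091]
eef_rot: [0.555, 0.436, 0.557, -0.438]
contact_force: [-18.6, -2.7, 60.3]
grip_width: 0.0002
```

```bash
python3 look.py z8
```

```text
[0.56092572 0.10449577 0.10906431] [-18.63175544  -2.72703651  60.27575248] [-0.41300393  3.39351448  0.03862882] [ 0.08  0.59  1.62 -0.    0.94 -0.16]
```

View pics/z8.png

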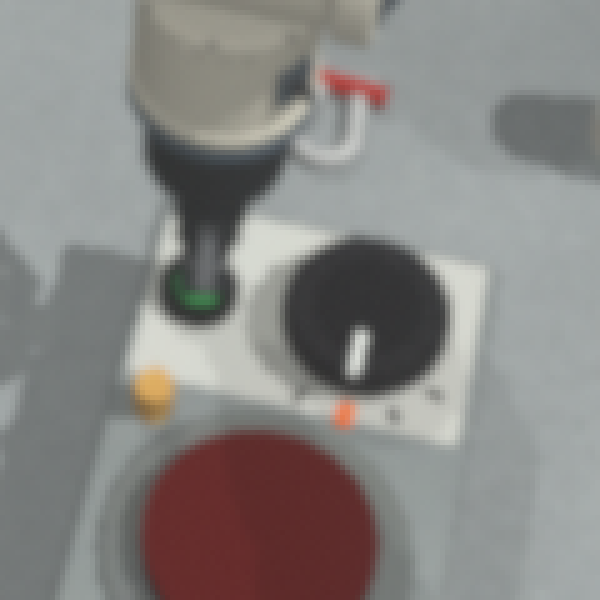

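drive_tool --series '[{"xyz":[-0.0002,0,0],"dr":[0,0,0]},{"xyz":[-0.0004,0,0],"dr":[0,0,0]},{"xyz":[-0.0006,0,0],"dr":[0,0,0]},{"xyz":[-0.001,0,0],"dr":[0,0,0]},{"xyz":[-0.001,0,0],"dr":[0,0,0]}]'

```text
time: 7.98
eef_pos: [0.561, 0.1045, 0.1101]
eef_rot: [0.556, 0.436, 0.557, -0.437]
contact_force: [-1.6, -0.0, 5.3]
grip_width: 0.0001
```

drive_tool --series '[{"xyz":[-0.001,0,0],"dr":[0,0,0]},{"xyz":[-0.002,0,0],"dr":[0,0,0]},{"xyz":[-0.003,0,0],"dr":[0,0,0]},{"xyz":[-0.003,0,0],"dr":[0,0,0]},{"xyz":[-0.003,0,0],"dr":[0,0,0]}]'

```text
time: 8.6
eef_pos: [0.561, 0.1046, 0.1131]
eef_rot: [0.556, 0.436, 0.557, -0.437]
contact_force: [-1.8, -0.8, 2.4]
grip_width: 0.0
```

```bash
python3 look.py z9
```

```text
[0.56102957 0.10456351 0.11309787] [-1.82368548 -0.81201415  2.42166327] [0.01262964 0.25263972 0.02515263] [ 0.08  0.58  1.62 -0.    0.95 -0.16]
```

View pics/z9.png

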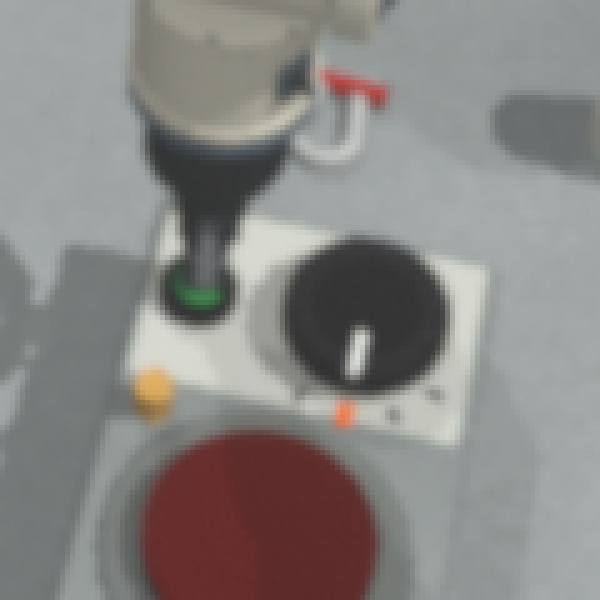

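drive_tool --series '[{"xyz":[-0.001,0,0],"dr":[0,0,0]},{"xyz":[-0.0018,0,0],"dr":[0,0,0]},{"xyz":[-0.0018,0,0],"dr":[0,0,0]},{"xyz":[-0.0018,0,0],"dr":[0,0,0]},{"xyz":[-0.0018,0,0],"dr":[0,0,0]}]'

```text
time: 9.28
eef_pos: [0.5611, 0.1046, 0.1149]
eef_rot: [0.556, 0.436, 0.557, -0.437]
contact_force: [-0.7, 0.5, 2.1]
grip_width: -0.0001
```

drive_tool --series '[{"xyz":[-0.005,0,0],"dr":[0,0,0]},{"xyz":[-0.008,0.003,0],"dr":[0,0,0]},{"xyz":[-0.008,0.003,0],"dr":[0,0,0]},{"xyz":[-0.008,0.003,0],"dr":[0,0,0]},{"xyz":[-0.008,0.003,0],"dr":[0,0,0]}]'

```text
time: 9.9
eef_pos: [0.5639, 0.1053, 0.1228]
eef_rot: [0.555, 0.436, 0.557, -0.437]
contact_force: [-0.4, -0.3, -0.2]
grip_width: 0.0005
```

drive_tool --series '[{"xyz":[0.004,0,0],"dr":[0,0,0]},{"xyz":[0.007,0,0],"dr":[0,0,0]},{"xyz":[0.01,0,0],"dr":[0,0,0]},{"xyz":[0.0125,0,0],"dr":[0,0,0]},{"xyz":[0.013,0,0],"dr":[0,0,0]}]'

```text
time: 10.52
eef_pos: [0.5638, 0.1053, 0.1099]
eef_rot: [0.556, 0.436, 0.557, -0.437]
contact_force: [-3.3, -1.0, 12.9]
grip_width: -0.0
```

drive_tool --series '[{"xyz":[0.0003,0,0],"dr":[0,0,0]},{"xyz":[0.0003,0,0],"dr":[0,0,0]},{"xyz":[0.0003,0,0],"dr":[0,0,0]},{"xyz":[0.0003,0,0],"dr":[0,0,0]},{"xyz":[0.0003,0,0],"dr":[0,0,0]}]'

```text
time: 11.15
eef_pos: [0.5638, 0.1053, 0.11]
eef_rot: [0.556, 0.436, 0.557, -0.437]
contact_force: [-2.8, -0.4, 9.7]
grip_width: 0.0002
```

drive_tool --series '[{"xyz":[-0.005,0,0],"dr":[0,0,0]},{"xyz":[-0.03,0,0],"dr":[0,0,0]},{"xyz":[-0.07,0,0],"dr":[0,0,0]},{"xyz":[-0.11,0,0],"dr":[0,0,0]},{"xyz":[-0.13,0,0],"dr":[0,0,0]}]'

```text
time: 11.78
eef_pos: [0.5648, 0.1055, 0.2421]
eef_rot: [0.556, 0.436, 0.556, -0.437]
contact_force: [-0.0, -0.3, -0.1]
grip_width: -0.0001
```

```bash
python3 look.py z10; python3 - <<'E'
from h import *
cv2.imwrite("pics/s10.png",env.snapshot("scene")[:,:,::-1])
E
```

```text
[0.56480582 0.10545007 0.24214307] [-0.02295286 -0.34606061 -0.08254699] [0.00308024 0.00519156 0.02035392] [ 0.08  0.43  1.48 -0.    1.24 -0.16]
```

View pics/z10.png

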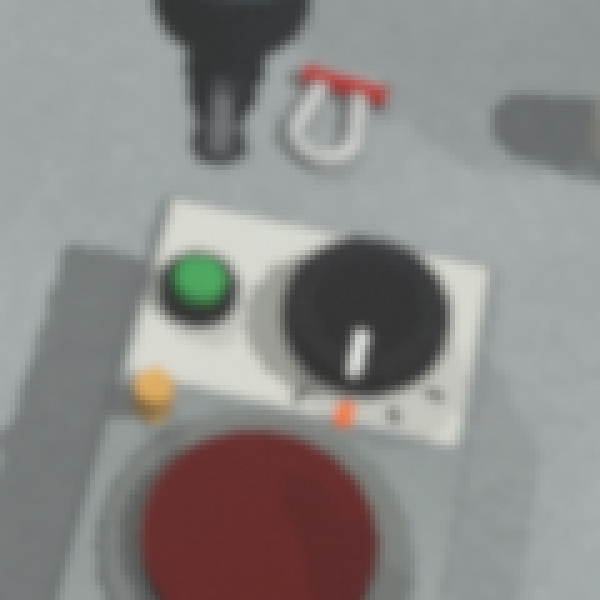

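View pics/s10.png

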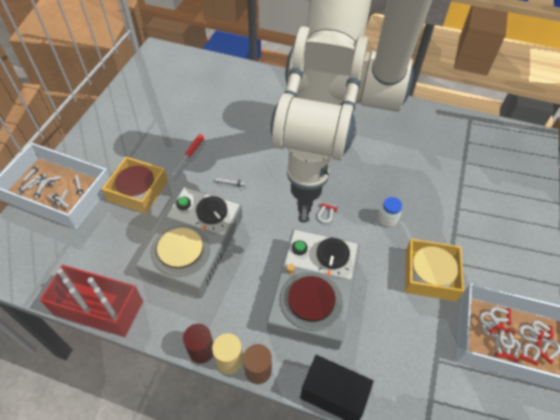

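The dial line points at the orange mark, the button is up, and the loose things I can see haven't moved. I'm handing in.

```bash
python3 -c "
from rig import env
print(env.close_job())"
```

```text
the job is handed in; nothing more can be done
None
```

I set the red-disc polisher's dial to the orange mark, then pressed its green start button and let it come back up. The job is handed in at about 12 s; it reports no verdict.

- **Dial:** I pressed two fingertips on its top, opened about 50 mm across the axis with about 7 N, and turned it about 1.02 rad clockwise. After lifting off, the white line pointed at the orange mark, and it still did in the last picture.
- **Button:** I pressed it twice, both times after the dial was set. The first press ran onto the hard stop at about 60 N. That is under the 120 N wrist limit, and it was the closed fingertips that pressed, not the arm or gripper body. I was slightly off-centre and could not tell the button's own stop from its collar, so I moved 3 mm and pressed again. It stopped at the same height with about 10–13 N.
- **How far it went down:** This is inferred, not measured. On the way back up the force fell from 5.3 N at the stop to 2.4 N 3 mm higher, which fits the full 6 mm of travel.
- **Last checks:** The last pictures show the button up, the spacer upright and the other visible loose things in place. The yellow polisher was never touched. The gripper was clear at TCP height 0.24 m, with no contact force. I judged the loose things by eye and did not measure their positions.

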